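# Dial open the drawer safe beside the caddy

## Robot

A 6-joint arm with a two-finger parallel gripper is mounted at the origin on the work surface. World frame = base frame: x ahead of the robot, y to its left, z up, the work surface at z = 0. Lengths are in m, angles in rad, forces in N, time in s.
With the tool pointing down it reaches from about 0.325 to 0.9 m from the base axis. Payload 3.5 kg.
Tool frame: the origin (TCP) lies midway between the tips of the shut fingers; the grasp point (between the pads) lies 19 mm behind it (ctrl.grasp_offset is the distance from the TCP to the grasp point, in m); z points along the fingers, y is the line along which they close (so a half turn about z gives the same grasp; the last joint's range is limited). The gripper opens to 85 mm and grips with 20 to 120 N. Pads are 22 mm wide; open, the fingers measure 114 mm over their backs; the gripper's body (76 mm by 85 mm) begins 54 mm behind the grasp point. The pads swing forward as they close: fully open they stand 13 mm farther back than shut.
Start: joints at [1.036, 0.276, -0.026, 1.268, 0, 1.467], TCP at [0.262, 0.568, 0.231] pointing down, gripper open.
Joint ranges: [-3.12, 3.12], [-0.85, 1.88], [-1.08, 1.24], [-1.95, 2.15], [-1.57, 1.53], [-3.14, 3.14]. Speed limits (rad/s): [2.57, 2.57, 3.14, 3.14, 3.14, 3.14].

## Interface

Orientations are given as a rotation vector (axis times angle).
In Python, from workcell import ctrl gives the robot as it stands.
- The arm moves only by the tool step_arm, never from a script. Its argument "targets" is a list that holds one entry, the list of rows, each a list of 6 numbers: the shift along the tool's x, y, z in m, then the turn, a rotation vector about the tool's x, y, z in rad. A call has 1 to 20 rows; each row shifts and turns the commanded pose from where the row before left it, along the tool's axes as they then stand; what a row does not reach is not made up. A row lasts 1/10 s, in which the tool goes at most 50 mm and 8.59 degrees, less where a joint would pass 70% of its speed; a pose out of reach is approached as far as the arm can. A call with a gripper value outside its range is refused whole. "gripper" is the finger opening in m, from 0 to 0.0854, set as the call begins (left out, the last holds). The fingers move at their own pace and stop on an object; the grip force is fixed at half the most. Time passes only in rows, so rows that do not move let the fingers close. It gives the time, the measured TCP pose, the force, the opening and the grip force at its end, in the units of the state.
- ctrl.get_obs(): the state, without advancing time (a new reading comes with each control period).
- ctrl.camera(name): name is "scene" or "top" or "wrist"; returns (picture, depth): 420x560x3 uint8, blue, green, red; 420x560 float32, m along the optical axis (not along the pixel's ray), 0 where there is no reading.
- ctrl.camera_params(name): a dict with "fx", "fy", "cx", "cy" (pixels), "dist" ([k1, k2, p1, p2, k3] as OpenCV has them; the pictures are not rectified), "extrinsics" (4x4, takes a point from world to camera coordinates). Camera axes: x right, y down, z forward; pixel columns grow to the right and rows downward; lengths in m; the calibration is good to about 2 mm. A picture is of the moment at which its call begins: read the wrist's pose just before it. camera_params takes no time and is no camera call; for the wrist camera it gives the pose at the moment of the call.
- ctrl.job_done(): hands the job in; it is judged then, once.
Trained networks look in the newest picture that a camera, given by its name, has taken for a name from the list of things; names that differ only in an ending like _2 or _b are one class to them, and where a whole thing is asked for, a point or a joint stands for the part that bears it (a point fixed in the world has none). Each returns a list of dicts, best first, with "p" (0 to 1); they miss things now and then, are a little off and sometimes report something else, mostly with a low value. They report only what shows in the picture. A call takes as long as a camera call.
- ctrl.look_for(label, camera): "position" ([x, y, z] in m, in the coordinates of the camera as it stood for that picture, good to about 4 mm: the middle of the surface that is visible of it).
The state is a dict: "t": time; "joint_pos": joint angles; "joint_vel": joint speeds; "tau": joint torques, N m; "tcp_pos": TCP position; "eef_rot": TCP orientation; "force": force on the tool from outside, world axes, zero at the start; "torque": the same for the moment, N m; "gripper_width": finger opening in m; "grasp_force": force on a finger pad.
Only numpy, scipy, OpenCV 4.12 (cv2) and the standard library are available. Lean on these libraries where they do the work, as an engineer would, in place of code of your own. Each camera call takes 0.05 s, during which the arm holds its last target. There are 200 camera calls.

## Task

Unlock the little drawer safe beside the caddy: turn its dial right (clockwise) until the pointer stands at tick 3 right of zero, back left until it stands at tick 2 left of zero (not past tick 3 left), pausing a moment at each, and then right again, past tick 3, until you feel it come up against the spring stop; do not force it, a light push on the stop is enough. Let go of the dial and pull the drawer out by its handle, fully open to its end (about 60 mm), without wrenching it if it is still locked, and leave everything else on the cabinet where it is.

Things in the scene. Friction and masses are not known exactly. Their poses are not given: they have to be found in the camera images.
- safe: Drawer safe with blue top and blue drawer front and dark steel sides, fixed to the cabinet; 190 mm deep (x), 220 mm wide (y), 110 mm high. Origin on the cabinet top straight under the dial's axis. Its -x side is the front (roughly towards the robot): front face at x = -80 mm, back at x = +110 mm, sides at y = +-110 mm, z up.
- dial (a joint): Angle of the dial on the safe's top, rad. 0 = pointer at the long orange zero tick (towards the safe's front); positive = left (anticlockwise from above), negative = right (clockwise). Ticks every 10 degrees on the white plate: tick 3 right = -0.524, tick 2 left = +0.349, tick 3 left = +0.524. Light friction (0.06 N m); stays where it is left; limits -1.6 and 1.0.
- dial_plate (a point): Middle of the white plate, on the dial's axis, 110 mm up. Hidden below: the sprung stop, on a slipped spindle, first met at a dial angle of -0.70 to -1.15, different each time; then it resists with 6 N m per rad. Over 0.48 N m on it (0.08 rad past first touch) is forcing.
- lock_gap (a point): Point inside the safe, 45 mm in front of the dial's axis, 90 mm up, where the drawer's hidden lock pin passes. Let go, the dial springs back to where it first met the stop (within 0.02 rad) and stays; the drawer is unlocked only within about 0.08 rad of there.
- dial_grip (a point): Centre of the dial's grip bar, on the dial's vertical axis, 138 mm above the cabinet top. The aluminium bar is 52 mm long (along this point's x), 14 mm thick (along y), 30 mm high, its top 15 mm above this point; it stands on a black dial disc 68 mm across whose top is 15 mm below this point. The bar's end with the red mark is the pointer, towards this point's -x.
- drawer (a joint): How far the drawer has slid out of the safe towards the safe's -x, m: 0 shut, 0.06 fully open (hard end). Sliding friction about 1.5 N and damping 4 N per m/s. While locked it gives 2 to 3 mm and then blocks.
- drawer_handle (a point): Middle of the drawer's aluminium bar handle: bar 10 mm thick and 90 mm long along the safe's y, 85 mm above the cabinet top (25 mm below the safe's top), its centre line 42 mm in front of the safe's front face when shut, so fingers fit between bar and face from above. Axes as the safe's.
- caddy: Round white rotating caddy, 280 mm across with a rim 32 mm high, origin under its centre; carries two remotes, tester and trinket box. Leave alone.
- remote_tv: Black remote on the caddy, 160 x 42 x 18 mm, loose, origin under its centre. Leave alone.
- remote_fan: White remote on the caddy, 160 x 42 x 18 mm, loose, origin under its centre. Leave alone.
- tester: Yellow battery tester with red button, 58 x 50 x 26 mm, loose on the caddy, origin under its centre. Leave alone.
- trinket_box: Ceramic trinket box, white with blue lid, 62 mm across, 49 mm high, loose on the caddy, origin under its centre. Leave alone.
- spinner: Chrome three-lobed fidget spinner, 73 mm across, 11 mm high, lying loose on the rear of the safe's top, origin under its centre. Leave alone.
- mug: Blue mug, 80 mm across, 90 mm high, loose on the cabinet, origin under its centre. Leave alone.
- case: Green hard spectacles case, 155 x 58 x 36 mm, loose on the cabinet, origin under its centre. Leave alone.

How it is judged:
On the way, in this order (a step that is already met when the one before it is completed fails the run):
1. the pointer pauses at tick 3 right of zero with the drawer shut (value of joint dial between -0.611 and -0.437 rad and value of joint drawer below 0.008 m), for 0.15 s.
2. the pointer pauses at tick 2 left of zero with the drawer shut (value of joint dial between 0.262 and 0.436 rad and value of joint drawer below 0.008 m), for 0.15 s.
3. the dial presses on the spring stop, beyond tick 3 right (value of joint dial below -0.611 rad and contact force between dial and safe above 1.5 N and value of joint drawer below 0.008 m), for 0.05 s.
At the end, for the whole second after the job is handed in: The drawer is fully out (within 8 mm of its 60 mm end) and at rest, the robot having let go (value of joint drawer above 0.052 m and velocity of joint drawer between -0.02 and 0.02 m/s); the robot touches nothing.
It fails at once if the lock is forced: more than 16 N between the dial's works and the stop or the drawer's fence (0.48 N m at the stop) (contact force between dial and safe above 16 N).
It fails at once if the dial is taken past tick 3 left (value of joint dial above 0.53 rad).
It fails at once if another thing on the cabinet is moved by more than 30 mm (distance of any of remote_tv, remote_fan, tester, trinket_box, spinner, mug, case from where it was at the start of the episode above 0.03 m).
It also fails if it takes over 64 s, if anything falls off the work surface, if the arm or the gripper's body presses on something with over 40 N, if the wrist force passes 120 N, or if a joint passes its speed limit or range.

## Working session

There is one attempt and no reset: what is moved stays moved. The work goes in short steps, Python scripts to look and compute and a tool call to move; the robot and the scene stay as the last step left them, time stands still between calls to the robot, and variables do not carry over. Pictures are saved under pics/ and viewed, at most 10 in all, crops included, and the job is handed in when it is done.

Besides the shell and the picture viewer there is one more tool, called after ">>>" as name(argument=value, ...), one argument or row to a line, values as JSON. step_arm: Moves the arm, as the interface text tells. Its arguments: {"type":"object","properties":{"targets":{"type":"array","items":{"type":"array","items":{"type":"array","items":{"type":"number"}}}},"gripper":{"type":"number"}},"required":["targets"]}

```bash
mkdir -p pics; cat > h.py <<'E'
import numpy as np, cv2
from workcell import ctrl
from scipy.spatial.transform import Rotation as R
def find(label,cam,P=None):
    P=P or ctrl.camera_params(cam); E=np.array(P["extrinsics"]); out=[]
    for d in ctrl.look_for(label,cam)[:2]:
        p=E[:3,:3].T@(np.array(d["position"])-E[:3,3]); out.append((round(d["p"],2),p.round(4).tolist()))
    return out
def cloud(cam,dep,P):
    h,w=dep.shape; uv=np.stack(np.meshgrid(np.arange(w),np.arange(h)),-1).reshape(-1,1,2).astype(np.float32)
    K=np.array([[P["fx"],0,P["cx"]],[0,P["fy"],P["cy"]],[0,0,1]])
    n=cv2.undistortPoints(uv,K,np.array(P["dist"])).reshape(h,w,2)
    c=np.dstack([n*dep[...,None],dep]); E=np.array(P["extrinsics"])
    return (c-E[:3,3])@E[:3,:3]
E
python3 - <<'E'
from h import *
o=ctrl.get_obs(); print(o)
ims=[]
for c in ("top","scene"):
    P=ctrl.camera_params(c); im,d=ctrl.camera(c); np.savez(f"{c}.npz",im=im,d=d); cv2.imwrite(f"pics/{c}0.png",im)
    for l in ("safe","dial_grip","drawer_handle","spinner","mug","case"): print(c,l,find(l,c,P))
E
```

```text
{'t': 0.0, 'joint_pos': array([ 1.03558027e+00,  2.77125134e-01, -2.78766127e-02,  1.26800269e+00,
        6.90204507e-06,  1.46741719e+00]), 'joint_vel': array([-0.00220804, -0.00089356,  0.00041983,  0.00135303,  0.00089104,
       -0.0005093 ]), 'tau': array([-3.90817449e-04, -4.45508337e+01,  2.95203924e+01,  1.64912862e-02,
       -1.84187029e-04,  2.45100622e-06]), 'tcp_pos': array([0.26118524, 0.56695578, 0.2301666 ]), 'eef_rot': array([-0.67291917, -3.06795985,  0.00328905]), 'force': array([-0.14828317, -0.78919911, -0.71403318]), 'torque': array([-0.06114641,  0.02109094, -0.03793433]), 'grasp_force': 0.0, 'gripper_width': 0.08535106055943988}
top safe [(0.77, [0.622, -0.0357, 0.1116]), (0.54, [0.6983, 0.0284, 0.1185])]
top dial_grip [(0.98, [0.6246, -0.0325, 0.1173]), (0.17, [0.6203, -0.0364, 0.113])]
top drawer_handle [(0.65, [0.5399, -0.0274, 0.0885]), (0.63, [0.6951, 0.0282, 0.1223])]
top spinner [(0.61, [0.6979, 0.0267, 0.1166])]
top mug [(0.81, [0.4029, -0.3529, 0.0418]), (0.55, [0.5208, 0.4108, 0.0388])]
top case [(0.63, [0.6164, -0.4195, 0.0359])]
scene safe [(0.74, [0.6593, -0.0207, 0.1101])]
scene dial_grip [(0.67, [0.6319, -0.0288, 0.1225]), (0.67, [0.6576, 0.4353, 0.0535])]
scene drawer_handle [(0.76, [0.5057, -0.0232, 0.094]), (0.68, [0.6579, 0.4349, 0.0556])]
scene spinner [(0.88, [0.7009, 0.021, 0.1168])]
scene mug [(0.93, [0.4158, -0.3335, 0.0578])]
scene case [(0.88, [0.6249, -0.4176, 0.0355]), (0.45, [0.6338, -0.0305, 0.1222])]
```

View pics/top0.png

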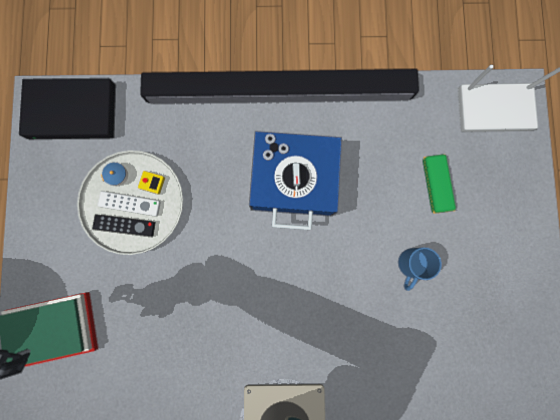

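View pics/scene0.png

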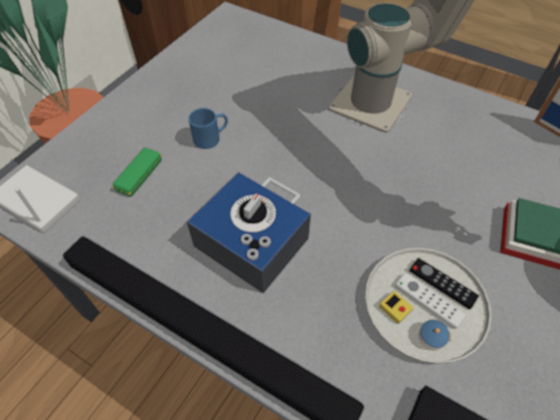

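The top view shows the safe's blue top around pixel (296,175), dial at (296,178), handle at (292,222) and spinner at (274,147). The mug, case and caddy are well clear. Next I fit the safe's pose and the dial bar from the depth images.

```bash
python3 - <<'E'
from h import *
for c in ("top","scene"):
    z=np.load(c+".npz"); im,d=z["im"],z["d"]; P=ctrl.camera_params(c); X=cloud(c,d,P)
    near=(np.hypot(X[...,0]-.64,X[...,1]+.03)<.2)&(d>0)
    hsv=cv2.cvtColor(im,cv2.COLOR_BGR2HSV)
    m=near&(abs(X[...,2]-.11)<.012)&(hsv[...,0]>100)&(hsv[...,0]<130)&(hsv[...,1]>120)
    r=cv2.minAreaRect(X[m][:,:2].astype(np.float32)*1000); print(c,"top",m.sum(),r,np.median(X[m][:,2]))
    b=near&(X[...,2]>.138)&(X[...,2]<.17); q=X[b]; print("bar",len(q),q.mean(0),np.median(q[:,2]))
    if len(q)>5:
        r=cv2.minAreaRect(q[:,:2].astype(np.float32)*1000); print(r)
    # white plate via brightness
    w=near&(abs(X[...,2]-.11)<.02)&(hsv[...,1]<60)&(hsv[...,2]>150)&(np.hypot(X[...,0]-.625,X[...,1]+.033)<.07)
    print("plate",w.sum(),cv2.minEnclosingCircle(X[w][:,:2].astype(np.float32)*1000))
    hd=near&(X[...,2]>.07)&(X[...,2]<.1)&(X[...,0]<.56)&(hsv[...,1]<90); 
    if hd.sum()>5: print("handle",hd.sum(),X[hd].mean(0),cv2.minAreaRect(X[hd][:,:2].astype(np.float32)*1000))
z=np.load("top.npz")["im"]; cv2.imwrite("pics/crop.png",cv2.resize(z[120:240,230:360],None,fx=6,fy=5,interpolation=cv2.INTER_CUBIC)[:600,:780])
E
```

```text
top top 4656 ((640.89990234375, -35.108787536621094), (215.36868286132812, 189.17498779296875), 85.18714904785156) 0.11059324858857461
bar 139 [ 0.6252     -0.03323632  0.15288995] 0.1535352613008756
((625.9613647460938, -33.408775329589844), (51.42731857299805, 13.716681480407715), 1.9573235511779785)
plate 762 ((633.830322265625, -29.832805633544922), 59.88603973388672)
handle 291 [ 0.51661939 -0.02305719  0.0893601 ] ((523.6826171875, -24.88292694091797), (219.55767822265625, 47.58264923095703), 85.16465759277344)
scene top 3940 ((641.947021484375, -36.311744689941406), (214.5288848876953, 185.17601013183594), 85.10903930664062) 0.11058168315155856
bar 171 [ 0.62922334 -0.0327891   0.15075808] 0.1526851704768735
((626.6499633789062, -33.98635482788086), (51.81831359863281, 14.794957160949707), 1.3636671304702759)
plate 641 ((631.9428100585938, -30.750608444213867), 60.89783477783203)
handle 216 [ 0.51309731 -0.01986441  0.08896659] ((522.8500366210938, 4.862586975097656), (165.4385528564453, 42.11289978027344), 78.37681579589844)
```

View pics/crop.png

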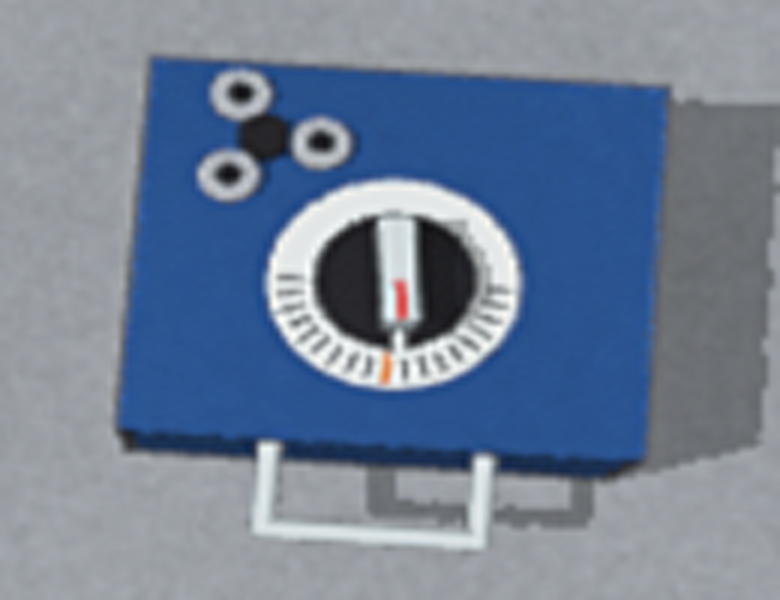

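The crop shows the pointer end at (402,320), just right of the orange zero tick at (387,368), so the dial starts about +0.11 rad left. The fit gives safe yaw ≈ -4.85°, bar yaw ≈ 1.7° and dial axis ≈ (0.6263, -0.034). I'm moving above the dial with the fingers across the bar.

>>> step_arm(
  targets=[
    [[-0.02,-0.0135,0,0,0,0],[-0.0364,-0.0246,0,0,0,0],[-0.0364,-0.0246,0,0,0,0],[-0.0364,-0.0246,0,0,0,0],[-0.0364,-0.0246,0,0,0,0],[-0.0364,-0.0246,0,0,0,0],[-0.0364,-0.0246,0,0,0,0],[-0.0364,-0.0246,0,0,0,0],[-0.0364,-0.0246,0,0,0,0],[-0.0364,-0.0246,0,0,0,0],[-0.0364,-0.0246,0,0,0,0],[-0.0364,-0.0246,0,0,0,0],[-0.0364,-0.0246,0,0,0,0],[-0.0364,-0.0246,0,0,0,0],[-0.0364,-0.0246,0,0,0,0],[-0.0364,-0.0246,0,0,0,-0.1],[0,0,0,0,0,-0.12],[0,0,0,0,0,-0.12],[0,0,0,0,0,-0.12],[0,0,0,0,0,0]],
  ],
)

```text
t: 2.7
tcp_pos: [0.6156, -0.0169, 0.2313]
eef_rot: [0.043, -3.141, -0.0]
force: [-1.0, -0.7, -0.3]
gripper_width: 0.0852
grasp_force: 0.0
```

```bash
cat > st.py <<'E'
from h import *
o=ctrl.get_obs(); M=R.from_rotvec(o["eef_rot"]).as_matrix()
yaw=np.degrees(np.arctan2(M[1,1],M[0,1]))-90
print("t",round(o["t"],2),"tcp",o["tcp_pos"].round(4),"yaw",yaw.round(2),"dial_if_gripped",np.radians(yaw+4.9).round(3),"F",o["force"].round(2),"T",o["torque"].round(3),"w",round(o["gripper_width"],4),round(o["grasp_force"],1),"tilt",M[:2,2].round(4))
def to(p): print("tool delta",(M.T@(np.array(p)-o["tcp_pos"])).round(4))
E
python3 - <<'E'
from st import *
to([.6263,-.034,.2])
P=ctrl.camera_params("wrist"); im,d=ctrl.camera("wrist"); np.savez("w.npz",im=im,d=d); cv2.imwrite("pics/w1.png",im)
X=cloud("wrist",d,P); hsv=cv2.cvtColor(im,cv2.COLOR_BGR2HSV)
near=(d>0)&(np.hypot(X[...,0]-.626,X[...,1]+.034)<.045)
q=X[near&(X[...,2]>.14)&(X[...,2]<.16)]; print(len(q))
if len(q)>20: print("bar",cv2.minAreaRect(q[:,:2].astype(np.float32)*1000),np.median(q[:,2]))
E
```

```text
t 2.7 tcp [ 0.6156 -0.0169  0.2313] yaw 1.58 dial_if_gripped 0.113 F [-1.01 -0.69 -0.25] T [-0.062  0.005 -0.038] w 0.0852 0.0 tilt [-0.  0.]
tool delta [-0.0102 -0.0174  0.0313]
1152
bar ((624.767578125, -33.278778076171875), (52.180206298828125, 14.071174621582031), 1.6667139530181885) 0.15302733066053745
```

View pics/w1.png

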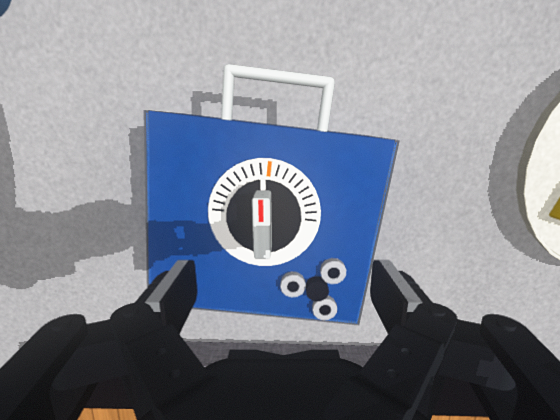

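The wrist view shows the bar at (262,222), pointer slightly left of the orange tick at (268,168), which agrees with about +0.11 rad. I'm moving down over the bar.

>>> step_arm(
  targets=[
    [[-0.005,-0.009,0.015,0,0,0],[-0.0046,-0.008,0.022,0,0,0],[0,0,0.022,0,0,0],[0,0,0.022,0,0,0],[0,0,0.015,0,0,0],[0,0,0.0073,0,0,0],[0,0,0,0,0,0]],
  ],
)

```text
t: 3.45
tcp_pos: [0.6247, -0.0333, 0.1265]
eef_rot: [0.044, -3.139, -0.001]
force: [-0.7, -0.4, -0.5]
gripper_width: 0.0854
grasp_force: 0.0
```

>>> step_arm(
  targets=[
    [[0,0,0,0,0,0],[0,0,0,0,0,0],[0,0,0,0,0,0],[0,0,0,0,0,0],[0,0,0,0,0,0],[0,0,0,0,0,0],[0,0,0,0,0,0]],
  ],
  gripper=0.0,
)

```text
t: 4.15
tcp_pos: [0.626, -0.0343, 0.1288]
eef_rot: [-0.043, 3.14, -0.003]
force: [-1.7, -3.7, 3.8]
gripper_width: 0.0127
grasp_force: 60.2
```

```bash
python3 st.py
```

```text
t 4.15 tcp [ 0.626  -0.0343  0.1288] yaw 1.59 dial_if_gripped 0.113 F [-1.72 -3.69  3.78] T [-0.66   0.317 -0.021] w 0.0127 60.2 tilt [ 0.001  -0.0019]
```

>>> step_arm(
  targets=[
    [[0,0,0,0,0,0.05],[0,0,0,0,0,0.1],[0,0,0,0,0,0.1],[0,0,0,0,0,0.1],[0,0,0,0,0,0.1],[0,0,0,0,0,0.1],[0,0,0,0,0,0.06],[0,0,0,0,0,0.027],[0,0,0,0,0,0],[0,0,0,0,0,0],[0,0,0,0,0,0],[0,0,0,0,0,0],[0,0,0,0,0,0]],
  ],
)

```text
t: 5.45
tcp_pos: [0.626, -0.0344, 0.1288]
eef_rot: [0.942, 2.996, -0.003]
force: [-2.1, -5.2, 4.7]
gripper_width: 0.0129
grasp_force: 60.4
```

```bash
python3 st.py; python3 - <<'E'
from h import *
im,d=ctrl.camera("wrist"); t,_=ctrl.camera("top")
a=cv2.resize(t[150:205,265:330],None,fx=6,fy=6,interpolation=cv2.INTER_CUBIC); b=im[:330,:400]
cv2.imwrite("pics/w2.png",np.hstack([a,cv2.resize(b,(400,330))]))
E
```

```text
t 5.45 tcp [ 0.626  -0.0344  0.1288] yaw -34.9 dial_if_gripped -0.524 F [-2.12 -5.21  4.74] T [-0.92   0.318 -0.045] w 0.0129 60.4 tilt [ 0.0009 -0.0022]
```

View pics/w2.png

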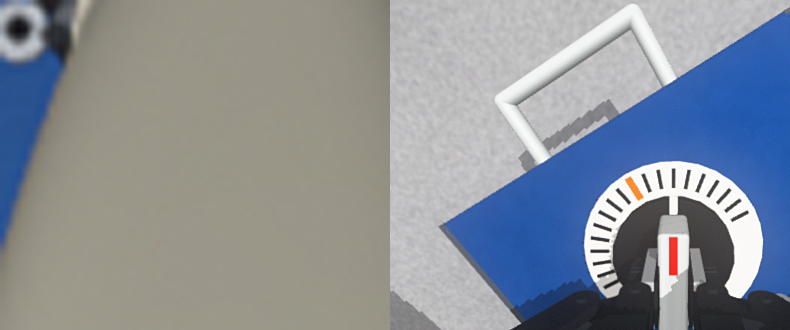

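The wrist crop shows the pointer at (673,200), exactly on the third tick from the orange one at (632,188). Next is left to tick 2.

>>> step_arm(
  targets=[
    [[0,0,0,0,0,-0.05],[0,0,0,0,0,-0.1],[0,0,0,0,0,-0.1],[0,0,0,0,0,-0.1],[0,0,0,0,0,-0.1],[0,0,0,0,0,-0.1],[0,0,0,0,0,-0.1],[0,0,0,0,0,-0.1],[0,0,0,0,0,-0.06],[0,0,0,0,0,-0.04],[0,0,0,0,0,-0.023],[0,0,0,0,0,0],[0,0,0,0,0,0],[0,0,0,0,0,0],[0,0,0,0,0,0],[0,0,0,0,0,0]],
  ],
)

```text
t: 7.15
tcp_pos: [0.626, -0.0342, 0.1288]
eef_rot: [-0.414, 3.114, -0.003]
force: [-1.7, -4.4, 4.9]
gripper_width: 0.0129
grasp_force: 60.4
```

```bash
python3 st.py; python3 - <<'E'
from h import *
im,d=ctrl.camera("wrist"); cv2.imwrite("pics/w3.png",im[100:350,100:500])
E
```

```text
t 7.15 tcp [ 0.626  -0.0342  0.1288] yaw 15.15 dial_if_gripped 0.35 F [-1.69 -4.36  4.92] T [-0.815  0.355  0.054] w 0.0129 60.4 tilt [ 0.0009 -0.0017]
```

View pics/w3.png

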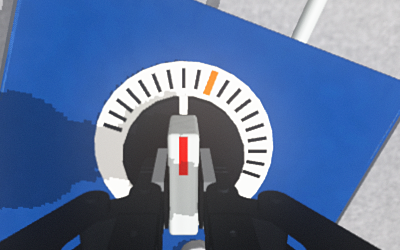

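The pointer at (184,105) is two ticks left of the orange one at (210,82), so tick 2 left is done. Now right to -0.68, just short of the stop's range.

>>> step_arm(
  targets=[
    [[0,0,0,0,0,0.05],[0,0,0,0,0,0.1],[0,0,0,0,0,0.1],[0,0,0,0,0,0.1],[0,0,0,0,0,0.1],[0,0,0,0,0,0.1],[0,0,0,0,0,0.1],[0,0,0,0,0,0.1],[0,0,0,0,0,0.1],[0,0,0,0,0,0.08],[0,0,0,0,0,0.04],[0,0,0,0,0,0.03],[0,0,0,0,0,0.015],[0,0,0,0,0,0.015],[0,0,0,0,0,0],[0,0,0,0,0,0]],
  ],
)

```text
t: 8.8
tcp_pos: [0.626, -0.0345, 0.1288]
eef_rot: [1.174, 2.912, -0.003]
force: [-1.2, -5.6, 5.7]
gripper_width: 0.0127
grasp_force: 60.4
```

```bash
python3 st.py
```

```text
t 8.8 tcp [ 0.626  -0.0345  0.1288] yaw -43.9 dial_if_gripped -0.681 F [-1.19 -5.64  5.72] T [-0.956  0.261 -0.038] w 0.0127 60.4 tilt [ 0.0009 -0.0023]
```

>>> step_arm(
  targets=[
    [[0,0,0,0,0,0.015],[0,0,0,0,0,0.015],[0,0,0,0,0,0]],
  ],
)

```text
t: 9.1
tcp_pos: [0.626, -0.0345, 0.1288]
eef_rot: [1.217, 2.894, -0.003]
force: [-2.9, -5.3, 5.5]
gripper_width: 0.0129
grasp_force: 60.4
```

```bash
python3 st.py
```

```text
t 9.1 tcp [ 0.626  -0.0345  0.1288] yaw -45.62 dial_if_gripped -0.711 F [-2.87 -5.29  5.47] T [-0.987  0.351 -0.105] w 0.0129 60.4 tilt [ 0.0008 -0.0023]
```

>>> step_arm(
  targets=[
    [[0,0,0,0,0,0],[0,0,0,0,0,0]],
  ],
)

```text
t: 9.3
tcp_pos: [0.626, -0.0344, 0.1288]
eef_rot: [1.217, 2.894, -0.003]
force: [-1.2, -5.1, 6.1]
gripper_width: 0.013
grasp_force: 60.4
```

```bash
python3 st.py
```

```text
t 9.3 tcp [ 0.626  -0.0344  0.1288] yaw -45.62 dial_if_gripped -0.711 F [-1.22 -5.12  6.06] T [-0.977  0.322 -0.087] w 0.013 60.4 tilt [ 0.0009 -0.0023]
```

>>> step_arm(
  targets=[
    [[0,0,0,0,0,0.015],[0,0,0,0,0,0.015],[0,0,0,0,0,0]],
  ],
)

```text
t: 9.6
tcp_pos: [0.6259, -0.0345, 0.1288]
eef_rot: [1.26, 2.876, -0.003]
force: [-2.3, -4.4, 5.2]
gripper_width: 0.0128
grasp_force: 60.4
```

```bash
python3 st.py
```

```text
t 9.6 tcp [ 0.6259 -0.0345  0.1288] yaw -47.33 dial_if_gripped -0.741 F [-2.28 -4.38  5.21] T [-0.992  0.288  0.025] w 0.0128 60.4 tilt [ 0.0008 -0.0023]
```

```bash
echo 'print("tau6",o["tau"].round(3)[3:],"tau1",o["tau"][0].round(3),"j6",o["joint_pos"][5].round(4))'>>st.py; python3 st.py
```

```text
t 9.6 tcp [ 0.6259 -0.0345  0.1288] yaw -47.33 dial_if_gripped -0.741 F [-2.28 -4.38  5.21] T [-0.992  0.288  0.025] w 0.0128 60.4 tilt [ 0.0008 -0.0023]
tau6 [-0.324  1.408  0.05 ] tau1 3.344 j6 0.669
```

>>> step_arm(
  targets=[
    [[0,0,0,0,0,0.015],[0,0,0,0,0,0.015],[0,0,0,0,0,0]],
  ],
)

```text
t: 9.9
tcp_pos: [0.626, -0.0345, 0.1288]
eef_rot: [1.303, 2.857, -0.003]
force: [-1.8, -5.3, 5.1]
gripper_width: 0.0128
grasp_force: 60.4
```

```bash
python3 st.py
```

```text
t 9.9 tcp [ 0.626  -0.0345  0.1288] yaw -49.03 dial_if_gripped -0.77 F [-1.85 -5.26  5.12] T [-0.997  0.323  0.06 ] w 0.0128 60.4 tilt [ 0.0008 -0.0024]
tau6 [-0.327  1.417  0.143] tau1 3.329 j6 0.6987
```

>>> step_arm(
  targets=[
    [[0,0,0,0,0,0.01],[0,0,0,0,0,0.01],[0,0,0,0,0,0]],
  ],
)

```text
t: 10.2
tcp_pos: [0.626, -0.0345, 0.1288]
eef_rot: [1.331, 2.844, -0.003]
force: [-1.7, -5.3, 5.2]
gripper_width: 0.013
grasp_force: 60.4
```

```bash
python3 st.py
```

```text
t 10.2 tcp [ 0.626  -0.0345  0.1288] yaw -50.15 dial_if_gripped -0.79 F [-1.68 -5.3   5.22] T [-0.976  0.268  0.191] w 0.013 60.4 tilt [ 0.0008 -0.0024]
tau6 [-0.328  1.426  0.217] tau1 3.301 j6 0.7183
```

Torque at joint 6 rises 0.07–0.09 N m per step, so the stop was first met at about -0.76 and is now pressed with about 0.17 N m. I'll hold briefly and then release.

>>> step_arm(
  targets=[
    [[0,0,0,0,0,0.005],[0,0,0,0,0,0],[0,0,0,0,0,0]],
  ],
)

```text
t: 10.5
tcp_pos: [0.6259, -0.0345, 0.1288]
eef_rot: [1.338, 2.841, -0.003]
force: [-1.2, -5.0, 4.9]
gripper_width: 0.0129
grasp_force: 60.4
```

```bash
python3 st.py
```

```text
t 10.5 tcp [ 0.6259 -0.0345  0.1288] yaw -50.43 dial_if_gripped -0.795 F [-1.15 -5.04  4.86] T [-0.976  0.324  0.26 ] w 0.0129 60.4 tilt [ 0.0008 -0.0024]
tau6 [-0.329  1.429  0.233] tau1 3.275 j6 0.7231
```

>>> step_arm(
  targets=[
    [[0,0,0,0,0,0],[0,0,0,0,0,0],[0,0,0,0,0,0],[0,0,0,0,0,0],[0,0,0,0,0,0],[0,0,0,0,0,0],[0,0,-0.02,0,0,0],[0,0,-0.03,0,0,0],[0,0,-0.03,0,0,0],[0,0,-0.02,0,0,0],[0,0,0,0,0,0]],
  ],
  gripper=0.085,
)

```text
t: 11.6
tcp_pos: [0.6282, -0.0337, 0.2322]
eef_rot: [1.336, 2.835, 0.004]
force: [0.6, 0.2, 0.0]
gripper_width: 0.085
grasp_force: 0.0
```

```bash
python3 - <<'E'
from st import *
P=ctrl.camera_params("wrist"); im,d=ctrl.camera("wrist"); cv2.imwrite("pics/w4.png",im)
X=cloud("wrist",d,P); near=(d>0)&(np.hypot(X[...,0]-.626,X[...,1]+.034)<.045)
q=X[near&(X[...,2]>.14)&(X[...,2]<.16)]; print("bar",len(q),cv2.minAreaRect(q[:,:2].astype(np.float32)*1000))
x=np.array([np.cos(np.radians(-4.9)),np.sin(np.radians(-4.9)),0]); y=np.array([-x[1],x[0],0]); o0=np.array([.626,-.034,0])
S=np.stack([(X-o0)@x,(X-o0)@y,X[...,2]],-1)
h=(d>0)&(S[...,0]<-.1)&(S[...,0]>-.16)&(abs(S[...,1])<.06)&(S[...,2]>.07)&(S[...,2]<.1)
print("handle safe frame",h.sum(),S[h].min(0),S[h].max(0),np.median(S[h],0),find("drawer_handle","wrist",P))
E
```

```text
t 11.6 tcp [ 0.6282 -0.0337  0.2322] yaw -50.46 dial_if_gripped -0.795 F [0.57 0.21 0.  ] T [ 0.038 -0.016  0.053] w 0.085 0.0 tilt [ 0.0076 -0.001 ]
tau6 [ 0.361 -0.002  0.   ] tau1 0.034 j6 0.7244
bar 1146 ((625.0776977539062, -32.85033416748047), (14.002551078796387, 52.10548400878906), 42.90034103393555)
handle safe frame 1759 [-0.1281258  -0.04955573  0.08317955] [-0.10000239  0.05066231  0.09204714] [-0.12002371  0.00534614  0.08928221] [(0.66, [0.5073, -0.0169, 0.0955])]
```

View pics/w4.png

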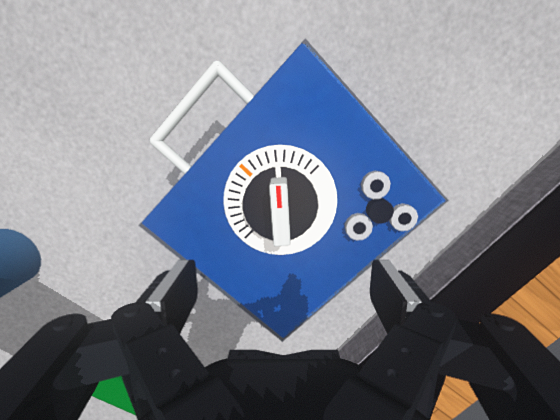

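The wrist view shows the pointer at (278,172), about four ticks right of orange (245,170). Dial ≈ -0.74, so it sprang back to the stop. The handle is at (187,103), and nothing was disturbed. Next I move above the handle.

>>> step_arm(
  targets=[
    [[0.012,-0.012,0,0,0,0],[0.025,-0.026,0,0,0,0],[0.025,-0.026,0,0,0,0],[0.0245,-0.025,0,0,0,0],[0,0,0,0,0,0.13],[0,0,0,0,0,0.13],[0,0,0,0,0,0.13],[0,0,0,0,0,0.13],[0,0,0,0,0,0.13],[0,0,0,0,0,0.125],[0,0,0,0,0,0],[0,0,0,0,0,0]],
  ],
  gripper=0.036,
)

```text
t: 12.9
tcp_pos: [0.501, -0.0231, 0.2266]
eef_rot: [-2.31, -2.127, 0.002]
force: [-0.3, 0.1, -0.5]
gripper_width: 0.0359
grasp_force: 0.0
```

```bash
python3 - <<'E'
from st import *
to([.5044,-.0236,.069])
P=ctrl.camera_params("wrist"); im,d=ctrl.camera("wrist"); X=cloud("wrist",d,P)
x=np.array([np.cos(np.radians(-4.9)),np.sin(np.radians(-4.9)),0]); y=np.array([-x[1],x[0],0]); o0=np.array([.626,-.034,0])
S=np.stack([(X-o0)@x,(X-o0)@y,X[...,2]],-1)
h=(d>0)&(S[...,0]<-.105)&(S[...,0]>-.16)&(abs(S[...,1])<.033)&(S[...,2]>.07)&(S[...,2]<.1)
print("bar safe frame",h.sum(),np.percentile(S[h],[3,50,97],axis=0))
E
```

```text
t 12.9 tcp [ 0.501  -0.0231  0.2266] yaw -94.72 dial_if_gripped -1.568 F [-0.29  0.09 -0.51] T [-0.014 -0.028 -0.021] w 0.0359 0.0 tilt [-0.0025  0.0005]
tau6 [0.015 0.    0.025] tau1 0.001 j6 1.4781
tool delta [-0.0002  0.0038  0.1576]
bar safe frame 638 [[-0.12647444 -0.03057278  0.08608395]
 [-0.12233052  0.00193342  0.08934878]
 [-0.11762725  0.03138587  0.09119837]]
```

>>> step_arm(
  targets=[
    [[0,0.0038,0.015,0,0,0],[0,0,0.03,0,0,0],[0,0,0.03,0,0,0],[0,0,0.03,0,0,0],[0,0,0.02,0,0,0],[0,0,0.02,0,0,0],[0,0,0.0126,0,0,0],[0,0,0,0,0,0],[0,0,0,0,0,0]],
  ],
)

```text
t: 13.85
tcp_pos: [0.506, -0.0237, 0.0707]
eef_rot: [2.313, 2.126, 0.0]
force: [0.2, -0.5, 0.1]
gripper_width: 0.0362
grasp_force: 0.0
```

```bash
python3 - <<'E'
from st import *
to([.5044,-.0236,.069])
E
```

```text
t 13.85 tcp [ 0.506  -0.0237  0.0707] yaw -94.84 dial_if_gripped -1.57 F [ 0.25 -0.48  0.06] T [ 0.026  0.005 -0.027] w 0.0362 0.0 tilt [ 0.0002 -0.    ]
tau6 [ 0.061 -0.    -0.004] tau1 0.006 j6 1.4809
tool delta [-0.0001 -0.0016  0.0017]
```

>>> step_arm(
  targets=[
    [[0,-0.0016,0.001,0,0,0],[0,0,0,0,0,0],[0,0,0,0,0,0],[0,0,0,0,0,0],[0,0,0,0,0,0]],
  ],
  gripper=0.0,
)

```text
t: 14.35
tcp_pos: [0.5042, -0.0235, 0.0705]
eef_rot: [2.313, 2.125, 0.0]
force: [-3.5, 0.2, 7.0]
gripper_width: 0.0073
grasp_force: 58.8
```

>>> step_arm(
  targets=[
    [[0,-0.002,0,0,0,0],[0,-0.002,0,0,0,0],[0,-0.002,0,0,0,0],[0,0,0,0,0,0],[0,0,0,0,0,0]],
  ],
)

```text
t: 14.85
tcp_pos: [0.4993, -0.0231, 0.0705]
eef_rot: [2.312, 2.124, 0.003]
force: [1.5, -0.6, 6.7]
gripper_width: 0.0078
grasp_force: 59.1
```

```bash
python3 st.py
```

```text
t 14.85 tcp [ 0.4993 -0.0231  0.0705] yaw -94.87 dial_if_gripped -1.57 F [ 1.54 -0.59  6.72] T [ 0.054 -0.153 -0.028] w 0.0078 59.1 tilt [ 0.0025 -0.0003]
tau6 [ 0.261 -0.107 -0.013] tau1 -0.135 j6 1.4799
```

It moved 5 mm with little force, so the drawer is unlocked. I'll pull the rest.

>>> step_arm(
  targets=[
    [[0,-0.004,0,0,0,0],[0,-0.008,0,0,0,0],[0,-0.008,0,0,0,0],[0,-0.008,0,0,0,0],[0,-0.008,0,0,0,0],[0,-0.008,0,0,0,0],[0,-0.004,0,0,0,0],[0,-0.002,0,0,0,0],[0,-0.002,0,0,0,0],[0,-0.001,0,0,0,0],[0,0,0,0,0,0],[0,0,0,0,0,0]],
  ],
)

```text
t: 16.05
tcp_pos: [0.4461, -0.0185, 0.0704]
eef_rot: [2.313, 2.124, 0.002]
force: [1.3, 0.6, 8.6]
gripper_width: 0.0077
grasp_force: 59.5
```

```bash
python3 st.py
```

```text
t 16.05 tcp [ 0.4461 -0.0185  0.0704] yaw -94.87 dial_if_gripped -1.57 F [1.29 0.61 8.56] T [ 0.108 -0.199 -0.005] w 0.0077 59.5 tilt [ 0.0022 -0.0002]
tau6 [ 0.231 -0.187 -0.013] tau1 -0.249 j6 1.4691
```

>>> step_arm(
  targets=[
    [[0,-0.001,0,0,0,0],[0,0,0,0,0,0]],
  ],
)

```text
t: 16.25
tcp_pos: [0.4453, -0.0185, 0.0705]
eef_rot: [2.312, 2.124, 0.003]
force: [0.2, -0.7, 8.2]
gripper_width: 0.0075
grasp_force: 59.4
```

>>> step_arm(
  targets=[
    [[0,0,0,0,0,0],[0,0,0,0,0,0],[0,0,0,0,0,0],[0,0,0,0,0,0],[0,0,0,0,0,0],[0,0,-0.015,0,0,0],[0,0,-0.03,0,0,0],[0,0,-0.04,0,0,0],[0,0,-0.04,0,0,0],[0,0,-0.04,0,0,0],[0,0,-0.02,0,0,0],[0,0,0,0,0,0],[0,0,0,0,0,0]],
  ],
  gripper=0.045,
)

```text
t: 17.55
tcp_pos: [0.4442, -0.0184, 0.2541]
eef_rot: [-2.314, -2.125, 0.0]
force: [0.6, 0.3, -0.7]
gripper_width: 0.045
grasp_force: 0.0
```

```bash
python3 - <<'E'
from st import *
P=ctrl.camera_params("wrist"); im,d=ctrl.camera("wrist"); cv2.imwrite("pics/w5.png",im); X=cloud("wrist",d,P)
x=np.array([np.cos(np.radians(-4.9)),np.sin(np.radians(-4.9)),0]); y=np.array([-x[1],x[0],0]); o0=np.array([.626,-.034,0])
S=np.stack([(X-o0)@x,(X-o0)@y,X[...,2]],-1)
h=(d>0)&(S[...,0]<-.165)&(S[...,0]>-.22)&(abs(S[...,1])<.033)&(S[...,2]>.07)&(S[...,2]<.1)
print("bar safe frame",h.sum(),np.percentile(S[h],[3,50,97],axis=0))
E
```

```text
t 17.55 tcp [ 0.4442 -0.0184  0.2541] yaw -94.87 dial_if_gripped -1.57 F [ 0.62  0.27 -0.75] T [-0.017  0.029 -0.042] w 0.045 0.0 tilt [-0. -0.]
tau6 [-0.042  0.    -0.   ] tau1 0.007 j6 1.4689
bar safe frame 582 [[-0.18626638 -0.03083127  0.08580595]
 [-0.18190794  0.00203894  0.08914696]
 [-0.1766608   0.03140341  0.09092101]]
```

View pics/w5.png

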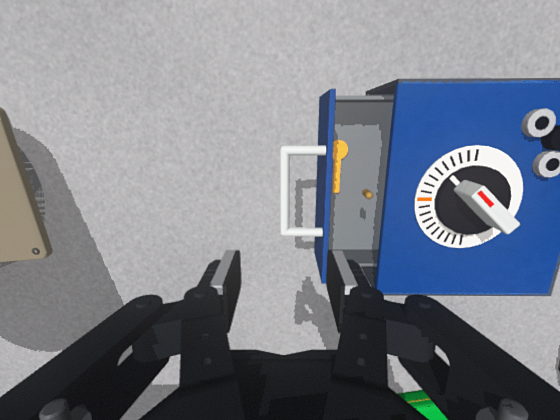

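The drawer is open by 59.6 mm (bar at (290,190), key visible inside at (338,150)), and the gripper is clear.

```bash
python3 -c "
from workcell import ctrl; print(ctrl.job_done())"
```

```text
the job is handed in; nothing more can be done
None
```

The safe is unlocked and its drawer is about 59.6 mm out of 60 by the wrist camera; the gripper is clear, nothing else was touched as far as I could see, and the job was handed in at about 17.6 s with no verdict shown.

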